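# Unlock the hold-down press and hold the heat sink clamped

### The arm

A 6-joint arm with a two-finger parallel gripper is mounted at the origin on the work surface; the furniture and walls round the work are solid. World frame = base frame: x ahead of the robot, y to its left, z up, the work surface at z = 0. Lengths are in m, angles in rad, forces in N, time in s.
With the tool pointing down it reaches from about 0.425 to 0.95 m from the base axis. Payload 3.5 kg.
Tool frame: the origin (TCP) lies on the centre line of the jaws, within the pads' length; the fingertips stand 25 mm ahead of it and the grasp point (between the pads) lies 6 mm ahead of it (ctrl.finger_overhang is the distance from the TCP to the fingertips, in m); z points along the fingers, y is the line along which they close (so a half turn about z gives the same grasp; the last joint's range is limited). The gripper opens to 85 mm and grips with 20 to 120 N. Pads are 22 mm wide; open, the fingers measure 114 mm over their backs; the gripper's body (76 mm by 85 mm) begins 54 mm behind the grasp point. The pads swing forward as they close: fully open they stand 13 mm farther back than shut.
Start: joints at [-1.252, 0.286, 1.577, -0, 1.279, -0.15], TCP at [0.305, -0.602, 0.256] pointing down, gripper open.
Joint ranges: [-2.77, 2.77], [-0.9, 2.22], [0.21, 2.48], [-1.53, 4.67], [0.24, 2.81], [-2.84, 2.84]. Speed limits (rad/s): [2.79, 2.79, 3.14, 3.14, 3.14, 3.14].

### API

Orientations are given as a unit quaternion [x, y, z, w].
In Python, from plant import get_state, imaging, job, ctrl gives the robot as it stands.
- The arm moves only by the tool jog_arm, never from a script. Its argument "increments" is a list of rows, each an object of numbers: "dx", "dy", "dz": the shift along the world's x, y, z each as a share of 12 cm, from -1 to 1; "ax", "ay", "az": the turn, a rotation vector about the world's x, y, z each as a share of pi/2 rad, from -1 to 1; "gripper": the gripper command: -1 is shut, 1 is fully open, values between are in proportion. A call has 1 to 10 rows; each row is the pose to reach, as a shift and turn from the pose commanded when the call began; what a row does not reach only later rows make up. A row lasts 1/10 s, in which the tool goes at most 50 mm and 8.59 degrees, less where a joint would pass 70% of its speed; a pose out of reach is approached as far as the arm can. A call with a number of a shift or a turn outside -1 to 1 is refused whole. A call with a gripper value outside its range is refused whole. The fingers move at their own pace and stop on an object; "force" is the grip in N (left out, the last holds). Time passes only in rows, so rows that repeat a pose let the fingers close. It gives the time, the measured TCP pose, the force, the opening and the grip force at its end, in the units of the state.
- get_state(): the state, without advancing time (a new reading comes with each control period).
- imaging.read_camera(name): name is "scene" or "top"; returns a dict with "frame" (400x640x3 uint8, blue, green, red), "depth" (400x640 float32, m along the optical axis (not along the pixel's ray), 0 where there is no reading), "camera_matrix" (3x3 intrinsics, pixels), "extrinsics" (4x4, takes a point from camera to world coordinates). Camera axes: x right, y up, looking along -z (the intrinsics and any distortion apply to the point x, -y, -z); pixel columns grow to the right and rows downward; lengths in m; the calibration is good to about 2 mm. A picture is of the moment at which its call begins.
- job.sign_off(): hands the job in; it is judged then, once.
The state is a dict: "time": time; "qpos": joint angles; "dq": joint speeds; "joint_efforts": joint torques, N m; "eef_pos": TCP position; "tcp_rot": TCP orientation; "contact_force": force on the tool from outside, world axes, zero at the start; "wrist_torque": the same for the moment, N m; "opening": opening from 0.0 (shut) to 1.0 (fully open); "finger_force": force on a finger pad.
Only numpy, scipy, OpenCV 4.12 (cv2) and the standard library are available. Lean on these libraries where they do the work, as an engineer would, in place of code of your own. Each camera call takes 0.05 s, during which the arm holds its last target. There are 200 camera calls.

### The job

Pull the red lock-out straight up off its rail on the small blue press, against the sprung roller, and stand it upright in the middle of the black abrasive pad. Then flip the yellow safety catch right over to the side and pull the lever with the black cross-bar towards you to its stop, so that the clamp pad presses the heat sink. Finish while still holding the lever there against its spring, without disturbing the heat sink or the other things.

Things in the scene. Friction and masses are not known exactly. Their poses are not given: they have to be found in the camera images.
- press: Blue press fixed to the table. Origin on the table (z 0) below the lever's hinge; x to its back (away from the robot; turned at most 0.35 rad), y to its left, z up; 'press x, y, z' below (mm) are in this frame. Base 290x220x30: x -85 to 205, y -130 to 90. Column and arm at x 101 to 189, y -30 to 30, up to z 156.
- rail (a point): Top of the lock-out's rail: a steel post 16x16 mm at press x -35, y -65, rising from z 30 to 70. Beside it at y -110 to -127 is a dark housing, up to z 64, with a sprung steel roller (16 mm in diameter) that bears over the edge of the lock-out's foot.
- lockout: Red lock-out (loose, 80 to 170 g) slipped over the rail, its axes parallel to the press's. Origin: centre of its underside, at the start at press x -35, y -65, z 30. Square post 32x32, 145 mm tall, underside hollow 44 mm deep; foot 44 (x) by 52 (y) by 8 mm. Grip the post near its top across its x faces. A straight pull of 3 to 12 N frees it within 15 mm; it is clear of the rail after 42 mm.
- lock_nose (a point): End of the lock-out's nose, 24 mm wide and high, which sticks out of the post's +y face to 53 mm from the post's axis, 130 mm above its underside. It stands 6 mm beside the catch's stub, so the catch cannot flip while the lock-out is on its rail.
- pad_mat: Black abrasive pad, 140 x 135 x 16 mm, lying fixed on the table, to the left or the right of the press. Origin at the centre of its underside; its top is at z = 16 mm.
- catch (a joint): Yellow safety catch, hinge angle (rad): 0 = upright in front of the lever, blocking it; grows as it flips to the press's right (-y); stop at 1.4. The lever is free from about 0.5; right over means 1.1 or more. Hinge axis parallel to press x at press y 0, z 95. Light friction (0.045 N m): it stays where it is left.
- catch_stub (a point): Middle of the catch's round yellow stub, 12 mm in diameter and 42 mm long, which sticks out toward the robot along press -x, 70 mm from the catch's hinge axis. At catch 0 it is at press x -36, y 0, z 165 mm; at 1.2 rad at y -65, z 120 mm. It can be pinched from above across press y, or pushed sideways.
- lever (a joint): Pull lever, hinge angle (rad): 0 = sprung back, leaning 0.45 rad away from the robot; grows as it is pulled toward the robot (press -x); stop at 0.9, leaning 0.45 toward the robot. Hinge axis parallel to press y at press x 0, z 85. Sprung: 2.5 N at the cross-bar to start, 7 to 11 N at the stop. It drives the clamp pad down.
- grip_bar (a point): Middle of the lever's black cross-bar, 16 mm in diameter and 84 mm long, parallel to press y, 145 mm from the hinge axis: at lever 0 at press x 63, y 0, z 216 mm; at lever 0.9 at x -63, y 0, z 216 mm. Two legs at y -36 and 36 mm carry it; between them it is free 40 mm below. It can be pinched from above across press x, or hooked from behind (+x side).
- handle: The lever: a steel shaft (14 mm in diameter) that forks into a stirrup with the black cross-bar at its end. Origin on the lever's hinge axis; turns with the lever.
- clamp_pad: Round black rubber clamp pad, 44 mm in diameter, on a sprung steel ram under the press's arm. Origin at the centre of its lower face: at press x 120, y 0, z 98 mm with the lever at rest. It reaches the heat sink at about lever 0.5 and presses with about 14 N at the stop.
- workpiece: Black finned heat sink, 64 (x) x 120 (y) x 56 mm, loose in the nest on the press's base under the clamp pad, at press x 120, y 0. Origin at the centre of its underside. Stays where it is.
- jar: Clear jar of screws with a red lid, 68 mm in diameter, 99 mm tall; bystander. Origin at the centre of its underside.
- pliers: Pliers with red handles, 52 x 165 x 15 mm, lying flat; bystander. Origin at the centre of their underside.
Mind the look-alikes: they are no part of the job. There is more than one size of the lockout; the job needs the middle-sized.

How it is judged:
By the outcome, as a careful person would: the job done as asked, in the order asked, and still so for the second after the job is handed in, while the arm keeps its last pose, push and grip.
It also fails if it takes over 66 s, if anything falls off the work surface, if the arm or the gripper's body presses on something with over 40 N, if the wrist force passes 120 N, or if a joint passes its speed limit or range.

## Working session

There is one attempt and no reset: what is moved stays moved. The work goes in short steps, Python scripts to look and compute and a tool call to move; the robot and the scene stay as the last step left them, time stands still between calls to the robot, and variables do not carry over. Pictures are saved under pics/ and viewed, at most 10 in all, crops included, and the job is handed in when it is done.

Besides the shell and the picture viewer there is one more tool, called after "Call:" as a command line: name --argument value ..., lists and objects as JSON in quotes. jog_arm: Moves the arm, as the interface text tells. Shift numbers are shares of 12 cm and turn numbers shares of pi/2 rad, none past 1 either way. Its arguments: {"type":"object","properties":{"increments":{"type":"array"},"force":{"type":"number"}},"required":["increments"]}

```bash
mkdir -p pics; ls; cat > h.py <<'E'
import numpy as np, cv2
from plant import get_state, imaging, job, ctrl
def cam(n):
    r=imaging.read_camera(n); return r
def world(r):
    K=np.array(r["camera_matrix"]);E=np.array(r["extrinsics"]);d=r["depth"]
    v,u=np.mgrid[:400,:640]
    p=np.stack([(u-K[0,2])/K[0,0]*d,-(v-K[1,2])/K[1,1]*d,-d],-1)
    w=p@E[:3,:3].T+E[:3,3]; w[d==0]=np.nan
    return w
def proj(r,P):
    K=np.array(r["camera_matrix"]);E=np.array(r["extrinsics"])
    q=(np.atleast_2d(P)-E[:3,3])@E[:3,:3]
    return np.c_[K[0,2]+K[0,0]*q[:,0]/-q[:,2],K[1,2]+K[1,1]*q[:,1]/q[:,2]]
E
python3 - <<'E'
from h import *
for n in("scene","top"):
    r=cam(n);cv2.imwrite(f"pics/{n}0.png",r["frame"]);np.savez(f"{n}0.npz",**r)
    print(n,r["camera_matrix"],r["extrinsics"],[k for k in r])
s=get_state();print(s)
E
```

```text
pics
scene [[409.22689492   0.         308.86868182]
 [  0.         409.22689492 198.78010826]
 [  0.           0.           1.        ]] [[-0.85947211  0.22409628 -0.45944375 -0.07256984]
 [-0.51095644 -0.40335109  0.75909908  1.06297542]
 [-0.01520586  0.88718023  0.46117245  0.78759351]
 [ 0.          0.          0.          1.        ]] ['frame', 'depth', 'camera_matrix', 'extrinsics']
top [[422.88655349   0.         315.82555973]
 [  0.         422.88655349 205.35819518]
 [  0.           0.           1.        ]] [[ 0.07118524  0.97586063 -0.20646715  0.27079058]
 [-0.99745183  0.07062748 -0.01008036  0.00318912]
 [ 0.00474523  0.20665861  0.97840161  1.47665312]
 [ 0.          0.          0.          1.        ]] ['frame', 'depth', 'camera_matrix', 'extrinsics']
{'time': 0.1, 'qpos': array([-1.25199382e+00,  2.87116915e-01,  1.57802223e+00, -4.23034324e-06,
        1.27862664e+00, -1.50004448e-01]), 'dq': array([-0.00035677,  0.00055053, -0.00367432, -0.00074663, -0.00140161,
        0.00040875]), 'joint_efforts': array([ 2.34417848e-04, -4.07296729e+01, -2.93698275e+01, -2.03073214e-04,
        3.40254934e-03, -8.20582216e-06]), 'eef_pos': array([ 0.30483087, -0.60163996,  0.25506342]), 'tcp_rot': array([ 9.72652349e-01,  2.32263274e-01, -9.36138015e-05, -1.08252601e-03]), 'contact_force': array([-0.84192659,  0.35737272,  0.63820105]), 'wrist_torque': array([-0.00426999, -0.05042447,  0.0370607 ]), 'finger_force': 0.0, 'opening': 1.0007247457860666}
```

View pics/scene0.png

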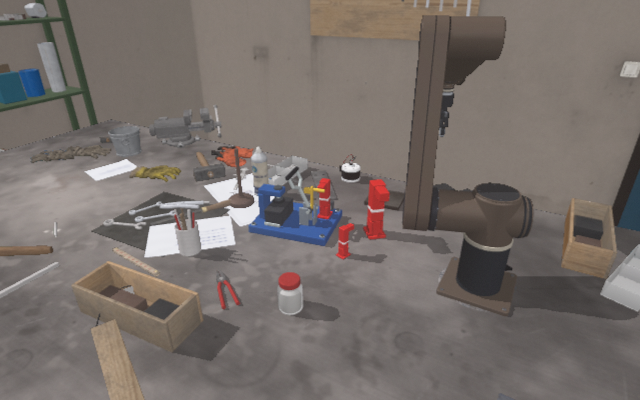

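View pics/top0.png

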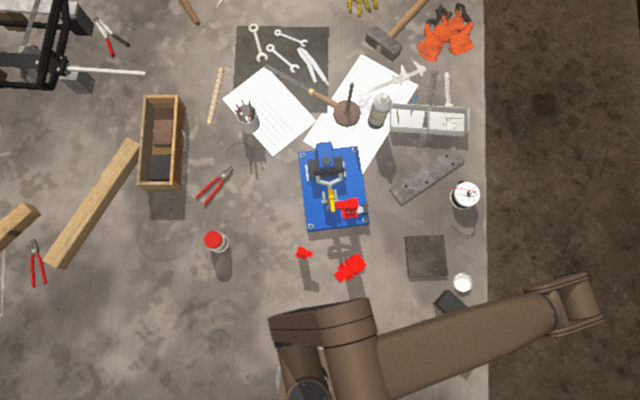

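The scene view shows the press at (295,210), with the lock-out on its rail at (325,198) and look-alikes at (376,210) and (344,241). The top view shows the press at (333,190), its lock-out at (348,208), look-alikes at (350,268) and (304,254), and the black pad at (425,257).

```bash
cat > m.py <<'E'
from h import *
R={n:dict(np.load(f"{n}0.npz")) for n in("scene","top")}
r=R["top"];w=world(r);f=r["frame"].astype(int);hsv=cv2.cvtColor(r["frame"],cv2.COLOR_BGR2HSV)
blue=(hsv[...,0]>100)&(hsv[...,0]<130)&(hsv[...,1]>120)&(abs(w[...,2]-.03)<.012)
blue[:, :280]=0; blue[:,390:]=0
P=w[blue];print("blue",len(P),np.median(P[:,2]))
b=cv2.minAreaRect((P[:,:2]*1000).astype(np.float32));print(b)
m=np.zeros((400,640),bool);m[225:290,395:455]=1
Q=w[m&(abs(w[...,2]-.016)<.007)&(f.sum(-1)<300)]
print("pad",len(Q),np.median(Q[:,2]),cv2.minAreaRect((Q[:,:2]*1000).astype(np.float32)),Q.mean(0))
red=((hsv[...,0]<8)|(hsv[...,0]>172))&(hsv[...,1]>150)
def boxred(n,u0,u1,v0,v1,red,w):
    mm=np.zeros((400,640),bool);mm[v0:v1,u0:u1]=1
    p=w[mm&red];p=p[~np.isnan(p[:,0])];t=p[:,2].max();tt=p[p[:,2]>t-.012];print(n,len(p),"top z",np.percentile(p[:,2],98),"topface",cv2.minAreaRect((tt[:,:2]*1000).astype(np.float32)),"bbox",p.min(0),p.max(0))
boxred("lock",330,365,195,222,red,w);boxred("big",330,370,250,285,red,w);boxred("small",290,315,244,262,red,w)
yel=(hsv[...,0]>18)&(hsv[...,0]<32)&(hsv[...,1]>150);mm=np.zeros((400,640),bool);mm[180:220,320:350]=1
p=w[mm&yel];print("yel",p.min(0),p.max(0),np.median(p,0))
s=R["scene"];ws=world(s);h2=cv2.cvtColor(s["frame"],cv2.COLOR_BGR2HSV);red2=((h2[...,0]<8)|(h2[...,0]>172))&(h2[...,1]>150)
boxred("lock2",315,333,175,222,red2,ws);boxred("big2",360,390,175,245,red2,ws);boxred("sm2",335,356,220,262,red2,ws)
b2=(h2[...,0]>100)&(h2[...,0]<130)&(h2[...,1]>120)&(abs(ws[...,2]-.03)<.006);b2[:,:230]=0;b2[:,360:]=0
P=ws[b2];print("blue scene",cv2.minAreaRect((P[:,:2]*1000).astype(np.float32)))
for n,c in(("scene",(240,355,140,250)),("top",(285,475,130,290))):
    cv2.imwrite(f"pics/{n}c.png",cv2.resize(R[n]["frame"][c[2]:c[3],c[0]:c[1]],None,fx=4,fy=4,interpolation=cv2.INTER_CUBIC)[:600,:800])
E
python3 m.py
```

```text
blue 2776 0.02896169883727151
((646.2931518554688, -37.14646911621094), (288.2679748535156, 217.17527770996094), 10.898882865905762)
pad 1457 0.015441189122881394 ((430.72503662109375, -372.43292236328125), (139.49143981933594, 136.8516845703125), 6.677713871002197) [ 0.43199745 -0.37394811  0.01541511]
lock 306 top z 0.1779539784173173 topface ((558.22265625, -79.39854431152344), (31.292953491210938, 67.54498291015625), 12.947330474853516) bbox [ 0.53984585 -0.12737031  0.02940366] [ 0.57883686 -0.04607153  0.18132466]
big 516 top z 0.2060025528851903 topface ((354.42620849609375, -97.05127716064453), (44.38674545288086, 95.9231948852539), 42.1295280456543) bbox [ 0.31590969 -0.16189626 -0.00702308] [ 0.41668333 -0.05288409  0.20887526]
small 140 top z 0.11182934013935886 topface ((403.7192687988281, 44.166107177734375), (49.25341033935547, 23.015810012817383), 70.43156433105469) bbox [ 0.38867724  0.0184915  -0.00543127] [0.43344687 0.07797814 0.11318541]
yel [nan nan nan] [nan nan nan] [nan nan nan]
lock2 351 top z 0.17715548301191808 topface ((556.6954345703125, -75.85806274414062), (28.482227325439453, 62.79578399658203), 15.964437484741211) bbox [ 0.54005888 -0.12454916  0.03238843] [ 0.57798946 -0.04294017  0.17921431]
big2 887 top z 0.2050230182529978 topface ((355.09344482421875, -91.1223373413086), (42.72359085083008, 96.36869812011719), 40.23703384399414) bbox [ 3.14974377e-01 -3.49334313e-01  2.73087497e-05] [ 0.41988864 -0.04817154  0.20763319]
sm2 310 top z 0.10937160398365472 topface ((406.10589599609375, 47.47200012207031), (51.869564056396484, 23.01484489440918), 75.56761932373047) bbox [0.39007498 0.02157149 0.00114943] [0.4231756  0.08145372 0.11032661]
blue scene ((645.4490356445312, -30.252105712890625), (286.2524108886719, 219.68959045410156), 10.990154266357422)
```

View pics/topc.png

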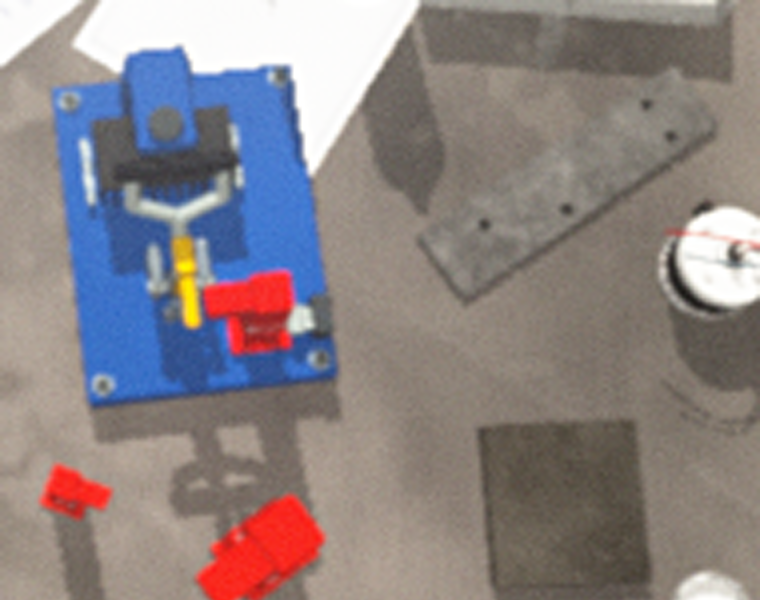

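View pics/scenec.png

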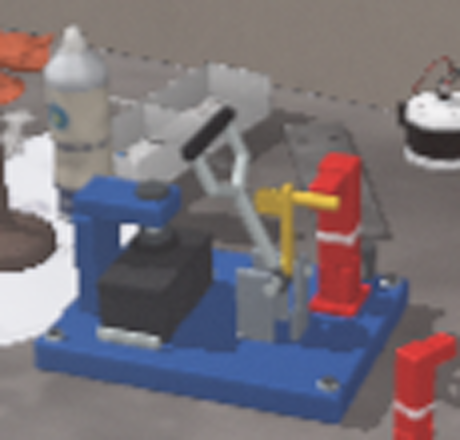

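The top crop shows the lock-out's post at about (260,325), with its nose towards the yellow stub at (190,310). The catch is upright and the lever leans back. In the scene crop the lock-out sits on the rail at (338,235) and the heat sink is in its nest. Fitted press frame: origin (583,-26) mm, yaw 0.191. The lock-out is at (561,-96), its top measured at z 0.177 in both views, and the pad is at (431,-371).

Call:
jog_arm --increments '[{"dx": 0.04, "dy": 0.08, "dz": 0.1, "az": 0.08, "gripper": 1}, {"dx": 0.09, "dy": 0.17, "dz": 0.2, "az": 0.16, "gripper": 1}, {"dx": 0.13, "dy": 0.25, "dz": 0.3, "az": 0.25, "gripper": 1}, {"dx": 0.17, "dy": 0.34, "dz": 0.375, "az": 0.33, "gripper": 1}, {"dx": 0.21, "dy": 0.42, "dz": 0.375, "az": 0.41, "gripper": 1}, {"dx": 0.26, "dy": 0.5, "dz": 0.375, "az": 0.49, "gripper": 1}, {"dx": 0.3, "dy": 0.59, "dz": 0.375, "az": 0.58, "gripper": 1}, {"dx": 0.34, "dy": 0.67, "dz": 0.375, "az": 0.66, "gripper": 1}, {"dx": 0.39, "dy": 0.76, "dz": 0.375, "az": 0.74, "gripper": 1}, {"dx": 0.43, "dy": 0.84, "dz": 0.375, "az": 0.823, "gripper": 1}]'

```text
$.increments[0]: bad value
```

Call:
jog_arm --increments '[{"dx": 0.13, "dy": 0.25}, {"dx": 0.25, "dy": 0.5}, {"dx": 0.38, "dy": 0.75}, {"dx": 0.5, "dy": 1.0}]'

```text
$.increments[0]: bad value
```

Call:
jog_arm --increments '[{"dx": 0.13, "dy": 0.25}, {"dx": 0.25, "dy": 0.5}, {"dx": 0.38, "dy": 0.75}, {"dx": 0.5, "dy": 1.0}]'

```text
$.increments[0]: bad value
```

Call:
jog_arm --increments '[{"dx": 0.13, "dy": 0.25}, {"dx": 0.25, "dy": 0.5}, {"dx": 0.38, "dy": 0.75}, {"dx": 0.5, "dy": 1.0}, {"dx": 0.5, "dy": 1.0}]'

```text
$.increments[0]: bad value
```

Call:
jog_arm --increments '[{"dx": 0.04, "dy": 0.08, "dz": 0.1, "ax": 0, "ay": 0, "az": 0.08, "gripper": 1}, {"dx": 0.13, "dy": 0.25, "dz": 0.3, "ax": 0, "ay": 0, "az": 0.25, "gripper": 1}]'

```text
time: 0.3
eef_pos: [0.3193, -0.5714, 0.2887]
tcp_rot: [0.931, 0.365, -0.0, -0.003]
contact_force: [-0.3, -0.2, -0.3]
opening: 0.998
finger_force: 0.0
```

Call:
jog_arm --increments '[{"dx": 0.15, "dy": 0.3, "dz": 0.06, "ax": 0, "ay": 0, "az": 0.09, "gripper": 1}, {"dx": 0.3, "dy": 0.55, "dz": 0.06, "ax": 0, "ay": 0, "az": 0.18, "gripper": 1}, {"dx": 0.4, "dy": 0.8, "dz": 0.06, "ax": 0, "ay": 0, "az": 0.27, "gripper": 1}, {"dx": 0.5, "dy": 1, "dz": 0.06, "ax": 0, "ay": 0, "az": 0.36, "gripper": 1}, {"dx": 0.5, "dy": 1, "dz": 0.06, "ax": 0, "ay": 0, "az": 0.45, "gripper": 1}, {"dx": 0.5, "dy": 1, "dz": 0.06, "ax": 0, "ay": 0, "az": 0.54, "gripper": 1}, {"dx": 0.5, "dy": 1, "dz": 0.06, "ax": 0, "ay": 0, "az": 0.64, "gripper": 1}]'

```text
time: 1.0
eef_pos: [0.3807, -0.4515, 0.299]
tcp_rot: [0.641, 0.767, 0.0, -0.0]
contact_force: [-0.4, 0.3, 0.0]
opening: 0.998
finger_force: 0.0
```

Call:
jog_arm --increments '[{"dx": 0.15, "dy": 0.3, "dz": 0, "ax": 0, "ay": 0, "az": 0, "gripper": 1}, {"dx": 0.3, "dy": 0.55, "dz": 0, "ax": 0, "ay": 0, "az": 0, "gripper": 1}, {"dx": 0.4, "dy": 0.8, "dz": 0, "ax": 0, "ay": 0, "az": 0, "gripper": 1}, {"dx": 0.5, "dy": 1, "dz": 0, "ax": 0, "ay": 0, "az": 0, "gripper": 1}]'

```text
time: 1.4
eef_pos: [0.4408, -0.3303, 0.2989]
tcp_rot: [0.644, 0.765, 0.0, -0.001]
contact_force: [-0.4, -0.1, 0.0]
opening: 0.998
finger_force: 0.0
```

Call:
jog_arm --increments '[{"dx": 0.15, "dy": 0.3, "dz": 0, "ax": 0, "ay": 0, "az": 0, "gripper": 1}, {"dx": 0.3, "dy": 0.55, "dz": 0, "ax": 0, "ay": 0, "az": 0, "gripper": 1}, {"dx": 0.4, "dy": 0.8, "dz": 0, "ax": 0, "ay": 0, "az": 0, "gripper": 1}, {"dx": 0.5, "dy": 1, "dz": 0, "ax": 0, "ay": 0, "az": 0, "gripper": 1}, {"dx": 0.5, "dy": 1, "dz": 0, "ax": 0, "ay": 0, "az": 0, "gripper": 1}, {"dx": 0.5, "dy": 1, "dz": 0, "ax": 0, "ay": 0, "az": 0, "gripper": 1}]'

```text
time: 2.0
eef_pos: [0.5005, -0.2118, 0.2991]
tcp_rot: [0.643, 0.766, -0.0, -0.0]
contact_force: [0.1, 0.3, -1.0]
opening: 1.001
finger_force: 0.0
```

Call:
jog_arm --increments '[{"dx": 0.15, "dy": 0.3, "dz": 0, "ax": 0, "ay": 0, "az": 0.011, "gripper": 1}, {"dx": 0.3, "dy": 0.6, "dz": 0, "ax": 0, "ay": 0, "az": 0.011, "gripper": 1}, {"dx": 0.506, "dy": 0.965, "dz": 0, "ax": 0, "ay": 0, "az": 0.011, "gripper": 1}, {"dx": 0.506, "dy": 0.965, "dz": 0, "ax": 0, "ay": 0, "az": 0.011, "gripper": 1}, {"dx": 0.506, "dy": 0.965, "dz": -0.2, "ax": 0, "ay": 0, "az": 0.011, "gripper": 1}, {"dx": 0.506, "dy": 0.965, "dz": -0.4, "ax": 0, "ay": 0, "az": 0.011, "gripper": 1}, {"dx": 0.506, "dy": 0.965, "dz": -0.55, "ax": 0, "ay": 0, "az": 0.011, "gripper": 1}, {"dx": 0.506, "dy": 0.965, "dz": -0.55, "ax": 0, "ay": 0, "az": 0.011, "gripper": 1}]'

```text
time: 2.8
eef_pos: [0.5591, -0.0973, 0.2297]
tcp_rot: [0.638, 0.77, -0.001, -0.003]
contact_force: [-0.7, -0.5, -0.5]
opening: 1.0
finger_force: 0.0
```

```bash
python3 - <<'E'
from h import *
r=cam("scene");r2=cam("top")
a=cv2.resize(r["frame"][110:245,240:420],None,fx=3,fy=3);b=cv2.resize(r2["frame"][130:265,285:370],None,fx=3,fy=3)
cv2.imwrite("pics/p1.png",np.hstack([a,b]))
E
```

```text
(no output)
```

View pics/p1.png

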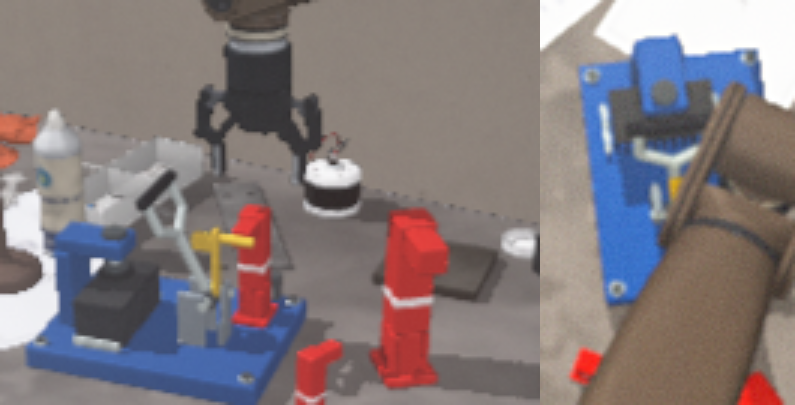

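The gripper straddles the lock-out along press x: fingers at (218,160) and (300,165), post at (253,215). I'll go down and grip.

Call:
jog_arm --increments '[{"dx": 0, "dy": 0, "dz": -0.15, "ax": 0, "ay": 0, "az": 0, "gripper": 1}, {"dx": 0, "dy": 0, "dz": -0.3, "ax": 0, "ay": 0, "az": 0, "gripper": 1}, {"dx": 0, "dy": 0, "dz": -0.45, "ax": 0, "ay": 0, "az": 0, "gripper": 1}, {"dx": 0, "dy": 0, "dz": -0.54, "ax": 0, "ay": 0, "az": 0, "gripper": 1}, {"dx": 0, "dy": 0, "dz": -0.54, "ax": 0, "ay": 0, "az": 0, "gripper": 1}]'

```text
time: 3.4
eef_pos: [0.5609, -0.0967, 0.1681]
tcp_rot: [0.637, 0.771, -0.0, -0.001]
contact_force: [0.6, 0.4, -0.3]
opening: 0.998
finger_force: 0.0
```

Call:
jog_arm --increments '[{"dx": 0, "dy": 0, "dz": 0, "ax": 0, "ay": 0, "az": 0, "gripper": -0.1}, {"dx": 0, "dy": 0, "dz": 0, "ax": 0, "ay": 0, "az": 0, "gripper": -0.3}, {"dx": 0, "dy": 0, "dz": 0, "ax": 0, "ay": 0, "az": 0, "gripper": -0.6}, {"dx": 0, "dy": 0, "dz": 0, "ax": 0, "ay": 0, "az": 0, "gripper": -1}, {"dx": 0, "dy": 0, "dz": 0, "ax": 0, "ay": 0, "az": 0, "gripper": -1}, {"dx": 0, "dy": 0, "dz": 0, "ax": 0, "ay": 0, "az": 0, "gripper": -1}]' --force 60

```text
time: 4.0
eef_pos: [0.5621, -0.0965, 0.1698]
tcp_rot: [0.637, 0.771, 0.0, 0.001]
contact_force: [0.9, 0.5, 2.8]
opening: 0.366
finger_force: 60.1
```

Call:
jog_arm --increments '[{"dx": 0, "dy": 0, "dz": 0.03, "ax": 0, "ay": 0, "az": 0, "gripper": -1}, {"dx": 0, "dy": 0, "dz": 0.06, "ax": 0, "ay": 0, "az": 0, "gripper": -1}, {"dx": 0, "dy": 0, "dz": 0.09, "ax": 0, "ay": 0, "az": 0, "gripper": -1}, {"dx": 0, "dy": 0, "dz": 0.12, "ax": 0, "ay": 0, "az": 0, "gripper": -1}, {"dx": 0, "dy": 0, "dz": 0.16, "ax": 0, "ay": 0, "az": 0, "gripper": -1}, {"dx": 0, "dy": 0, "dz": 0.22, "ax": 0, "ay": 0, "az": 0, "gripper": -1}, {"dx": 0, "dy": 0, "dz": 0.28, "ax": 0, "ay": 0, "az": 0, "gripper": -1}, {"dx": 0, "dy": 0, "dz": 0.36, "ax": 0, "ay": 0, "az": 0, "gripper": -1}, {"dx": 0, "dy": 0, "dz": 0.45, "ax": 0, "ay": 0, "az": 0, "gripper": -1}, {"dx": 0, "dy": 0, "dz": 0.55, "ax": 0, "ay": 0, "az": 0, "gripper": -1}]'

```text
time: 5.0
eef_pos: [0.5613, -0.0966, 0.2363]
tcp_rot: [0.637, 0.771, -0.0, 0.0]
contact_force: [0.2, -0.5, -1.6]
opening: 0.366
finger_force: 62.0
```

Call:
jog_arm --increments '[{"dx": 0, "dy": 0, "dz": 0.1, "ax": 0, "ay": 0, "az": 0, "gripper": -1}, {"dx": 0, "dy": 0, "dz": 0.2, "ax": 0, "ay": 0, "az": 0, "gripper": -1}, {"dx": 0, "dy": 0, "dz": 0.2, "ax": 0, "ay": 0, "az": 0, "gripper": -1}]'

```text
time: 5.3
eef_pos: [0.5624, -0.0968, 0.2618]
tcp_rot: [0.637, 0.771, 0.001, 0.002]
contact_force: [1.0, 0.3, -0.9]
opening: 0.364
finger_force: 62.1
```

```bash
python3 - <<'E'
from h import *
r=cam("scene")
a=cv2.resize(r["frame"][90:245,240:420],None,fx=3,fy=3)
cv2.imwrite("pics/p2.png",a)
# pad from the scene camera
w=world(r);m=np.zeros((400,640),bool);m[175:225,330:430]=1
Q=w[m&(abs(w[...,2]-.016)<.006)&(r["frame"].astype(int).sum(-1)<240)]
Q=Q[(Q[:,1]<-.28)&(Q[:,1]>-.46)&(Q[:,0]>.34)&(Q[:,0]<.52)]
print(len(Q),Q.min(0),Q.max(0),cv2.minAreaRect((Q[:,:2]*1000).astype(np.float32)))
E
```

```text
83 [ 0.35650666 -0.4429697   0.01092201] [ 0.48893219 -0.2976452   0.02143961] ((428.2020263671875, -369.26806640625), (133.5832061767578, 136.03956604003906), 5.350588798522949)
```

View pics/p2.png

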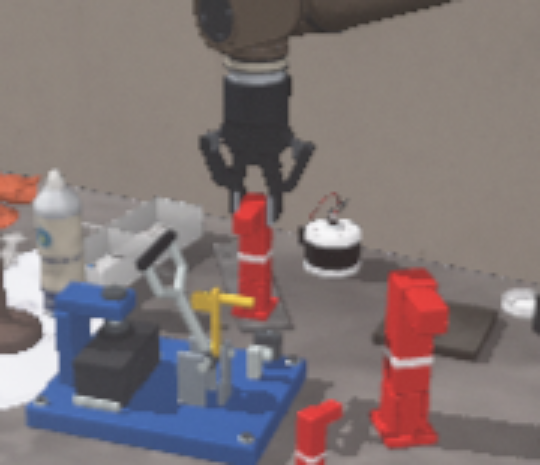

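The lock-out is clear of the rail and hangs upright in the gripper at (255,255). I'll carry it to the pad.

Call:
jog_arm --increments '[{"dx": -0.06, "dy": -0.12, "dz": 0, "ax": 0, "ay": 0, "az": 0, "gripper": -1}, {"dx": -0.2, "dy": -0.4, "dz": 0, "ax": 0, "ay": 0, "az": 0, "gripper": -1}, {"dx": -0.34, "dy": -0.7, "dz": 0, "ax": 0, "ay": 0, "az": 0, "gripper": -1}, {"dx": -0.48, "dy": -1, "dz": 0, "ax": 0, "ay": 0, "az": 0, "gripper": -1}]'

```text
time: 5.75
eef_pos: [0.5022, -0.2176, 0.2577]
tcp_rot: [0.637, 0.771, -0.0, -0.001]
contact_force: [0.5, -0.4, -0.9]
opening: 0.36
finger_force: 62.0
```

Call:
jog_arm --increments '[{"dx": -0.16, "dy": -0.33, "dz": 0, "ax": 0, "ay": 0, "az": 0, "gripper": -1}, {"dx": -0.32, "dy": -0.66, "dz": 0, "ax": 0, "ay": 0, "az": 0, "gripper": -1}, {"dx": -0.44, "dy": -0.9, "dz": 0, "ax": 0, "ay": 0, "az": 0, "gripper": -1}, {"dx": -0.48, "dy": -1, "dz": 0, "ax": 0, "ay": 0, "az": 0, "gripper": -1}]'

```text
time: 6.15
eef_pos: [0.4437, -0.339, 0.2576]
tcp_rot: [0.639, 0.77, -0.0, -0.001]
contact_force: [-0.6, -0.4, -1.6]
opening: 0.367
finger_force: 62.0
```

Call:
jog_arm --increments '[{"dx": -0.07, "dy": -0.14, "dz": 0, "ax": 0, "ay": 0, "az": 0, "gripper": -1}, {"dx": -0.14, "dy": -0.29, "dz": 0, "ax": 0, "ay": 0, "az": 0, "gripper": -1}, {"dx": -0.14, "dy": -0.29, "dz": -0.2, "ax": 0, "ay": 0, "az": 0, "gripper": -1}, {"dx": -0.14, "dy": -0.29, "dz": -0.4, "ax": 0, "ay": 0, "az": 0, "gripper": -1}, {"dx": -0.14, "dy": -0.29, "dz": -0.6, "ax": 0, "ay": 0, "az": 0, "gripper": -1}, {"dx": -0.14, "dy": -0.29, "dz": -0.6, "ax": 0, "ay": 0, "az": 0, "gripper": -1}]'

```text
time: 6.75
eef_pos: [0.4273, -0.3686, 0.1817]
tcp_rot: [0.637, 0.771, 0.001, -0.005]
contact_force: [-0.9, 0.1, -1.1]
opening: 0.363
finger_force: 61.7
```

```bash
python3 - <<'E'
from h import *
for n in("scene","top"):
    r=cam(n);w=world(r);h=cv2.cvtColor(r["frame"],cv2.COLOR_BGR2HSV)
    red=((h[...,0]<8)|(h[...,0]>172))&(h[...,1]>150)
    p=w[red];p=p[(p[:,1]<-.28)&(p[:,1]>-.45)&(p[:,0]>.36)&(p[:,0]<.52)]
    if len(p):print(n,len(p),p.min(0),p.max(0),np.percentile(p[:,2],[2,98]))
E
```

```text
scene 233 [ 0.40286331 -0.40910355  0.01490662] [ 0.43901651 -0.31210195  0.19163087] [0.04582089 0.18947708]
top 4 [ 0.42016658 -0.34983836  0.01214562] [ 0.44096475 -0.31842613  0.16834333] [0.01436695 0.1616193 ]
```

Call:
jog_arm --increments '[{"dx": 0.02, "dy": -0.02, "dz": -0.06, "ax": 0, "ay": 0, "az": 0, "gripper": -1}, {"dx": 0.02, "dy": -0.02, "dz": -0.12, "ax": 0, "ay": 0, "az": 0, "gripper": -1}, {"dx": 0.02, "dy": -0.02, "dz": -0.17, "ax": 0, "ay": 0, "az": 0, "gripper": -1}, {"dx": 0.02, "dy": -0.02, "dz": -0.19, "ax": 0, "ay": 0, "az": 0, "gripper": -1}, {"dx": 0.02, "dy": -0.02, "dz": -0.19, "ax": 0, "ay": 0, "az": 0, "gripper": -1}]'

```text
time: 7.35
eef_pos: [0.4315, -0.3732, 0.1633]
tcp_rot: [0.637, 0.771, 0.0, -0.001]
contact_force: [0.1, -0.1, -1.3]
opening: 0.368
finger_force: 61.9
```

Call:
jog_arm --increments '[{"dx": 0, "dy": 0, "dz": -0.02, "ax": 0, "ay": 0, "az": 0, "gripper": -1}, {"dx": 0, "dy": 0, "dz": -0.02, "ax": 0, "ay": 0, "az": 0, "gripper": -1}]'

```text
time: 7.55
eef_pos: [0.4317, -0.3735, 0.1615]
tcp_rot: [0.637, 0.771, 0.0, -0.0]
contact_force: [-0.2, -0.1, -1.9]
opening: 0.369
finger_force: 61.9
```

Call:
jog_arm --increments '[{"dx": -0.015, "dy": 0.02, "dz": -0.015, "ax": 0, "ay": 0, "az": 0, "gripper": -1}, {"dx": -0.015, "dy": 0.02, "dz": -0.03, "ax": 0, "ay": 0, "az": 0, "gripper": -1}, {"dx": -0.015, "dy": 0.02, "dz": -0.03, "ax": 0, "ay": 0, "az": 0, "gripper": -1}]'

```text
time: 7.85
eef_pos: [0.4297, -0.3709, 0.1576]
tcp_rot: [0.637, 0.771, 0.0, -0.0]
contact_force: [0.1, 0.6, -1.7]
opening: 0.362
finger_force: 61.9
```

Call:
jog_arm --increments '[{"dx": 0, "dy": 0, "dz": -0.015, "ax": 0, "ay": 0, "az": 0, "gripper": -1}, {"dx": 0, "dy": 0, "dz": -0.015, "ax": 0, "ay": 0, "az": 0, "gripper": -1}]'

```text
time: 8.05
eef_pos: [0.4298, -0.3711, 0.1559]
tcp_rot: [0.637, 0.771, 0.0, -0.0]
contact_force: [-0.1, 0.1, -1.5]
opening: 0.364
finger_force: 61.9
```

Call:
jog_arm --increments '[{"dx": 0, "dy": 0, "dz": -0.015, "ax": 0, "ay": 0, "az": 0, "gripper": -1}, {"dx": 0, "dy": 0, "dz": -0.015, "ax": 0, "ay": 0, "az": 0, "gripper": -1}]'

```text
time: 8.25
eef_pos: [0.4302, -0.3714, 0.1558]
tcp_rot: [0.637, 0.771, -0.0, -0.0]
contact_force: [-1.3, 2.4, 4.2]
opening: 0.369
finger_force: 62.6
```

Contact at TCP z 0.156, so it is standing on the pad. I'll release and rise.

Call:
jog_arm --increments '[{"dx": 0, "dy": 0, "dz": 0, "ax": 0, "ay": 0, "az": 0, "gripper": -0.2}, {"dx": 0, "dy": 0, "dz": 0, "ax": 0, "ay": 0, "az": 0, "gripper": -0.1}, {"dx": 0, "dy": 0, "dz": 0, "ax": 0, "ay": 0, "az": 0, "gripper": 0.3}, {"dx": 0, "dy": 0, "dz": 0, "ax": 0, "ay": 0, "az": 0, "gripper": 0.8}, {"dx": 0, "dy": 0, "dz": 0, "ax": 0, "ay": 0, "az": 0, "gripper": 0.8}, {"dx": 0, "dy": 0, "dz": 0.2, "ax": 0, "ay": 0, "az": 0, "gripper": 0.8}, {"dx": 0, "dy": 0, "dz": 0.5, "ax": 0, "ay": 0, "az": 0, "gripper": 0.8}, {"dx": 0, "dy": 0, "dz": 0.8, "ax": 0, "ay": 0, "az": 0, "gripper": 0.8}, {"dx": 0, "dy": 0, "dz": 1, "ax": 0, "ay": 0, "az": 0, "gripper": 0.8}]'

```text
time: 9.15
eef_pos: [0.4304, -0.3717, 0.2774]
tcp_rot: [0.637, 0.771, -0.0, 0.002]
contact_force: [0.2, 0.0, -0.3]
opening: 0.898
finger_force: 0.0
```

```bash
python3 - <<'E'
from h import *
r=cam("scene");w=world(r);h=cv2.cvtColor(r["frame"],cv2.COLOR_BGR2HSV)
red=((h[...,0]<8)|(h[...,0]>172))&(h[...,1]>150)
p=w[red];p=p[(p[:,1]<-.28)&(p[:,1]>-.45)&(p[:,0]>.36)&(p[:,0]<.52)]
t=p[p[:,2]>p[:,2].max()-.01];lo=p[p[:,2]<.03]
print(len(p),np.percentile(p[:,2],[1,99]),np.median(t,0),np.median(lo,0),lo.min(0),lo.max(0))
cv2.imwrite("pics/p3.png",cv2.resize(r["frame"][90:245,240:440],None,fx=3,fy=3))
E
```

```text
191 [0.01734547 0.16385321] [ 0.4268135  -0.35326127  0.16051657] [ 0.41322133 -0.37566553  0.0249779 ] [ 0.40644317 -0.39848844  0.01580104] [ 0.421776   -0.33682758  0.02784856]
```

View pics/p3.png

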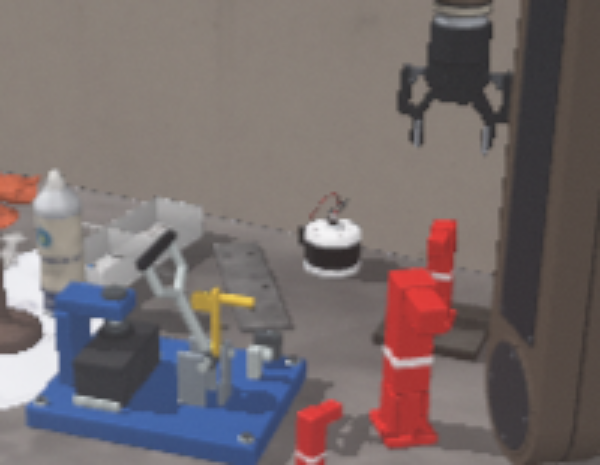

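The lock-out stands upright on the pad at (443,275), top z 0.164 (about 0.161 expected). The catch stub is free at (235,298).

```bash
python3 - <<'E'
from h import *
print(get_state()["qpos"])
d=dict(np.load("scene0.npz"))
for d in(d,cam("scene"),dict(np.load("top0.npz"))):
    w=world(d);h=cv2.cvtColor(d["frame"],cv2.COLOR_BGR2HSV)
    y=(h[...,0]>18)&(h[...,0]<32)&(h[...,1]>130)
    p=w[y];p=p[(abs(p[:,0]-.56)<.06)&(abs(p[:,1]+.03)<.05)&(p[:,2]>.15)]
    t=.1908;R=np.array([[np.cos(t),-np.sin(t)],[np.sin(t),np.cos(t)]])
    q=(p[:,:2]-[.5832,-.0255])@R
    k=q[:,0]<-.02
    print(len(p),q[k].min(0),q[k].max(0),np.median(q[k],0),p[k,2].max(),np.median(p[k,2]))
E
```

```text
[-8.90630001e-01  3.20118325e-02  1.81689436e+00 -1.98485007e-05
  1.28208565e+00 -1.07994545e+00]
87 [-0.05072879 -0.00470221] [-0.02040365  0.00505313] [-0.03566518  0.00173229] 0.1739999871309077 0.16942109491611262
91 [-0.05027058 -0.00554818] [-0.02071581  0.00664182] [-0.035634    0.00141052] 0.17469331031229007 0.16874131728049863
91 [-0.05270516 -0.00864824] [-0.02020878  0.00336687] [-0.03623731 -0.00210586] 0.1750355290512966 0.16882219829131384
```

Call:
jog_arm --increments '[{"dx": 0.06, "dy": 0.16, "dz": 0, "ax": 0, "ay": 0, "az": -0.09, "gripper": -0.3}, {"dx": 0.12, "dy": 0.32, "dz": 0, "ax": 0, "ay": 0, "az": -0.18, "gripper": -0.3}, {"dx": 0.18, "dy": 0.48, "dz": 0, "ax": 0, "ay": 0, "az": -0.27, "gripper": -0.3}, {"dx": 0.24, "dy": 0.64, "dz": 0, "ax": 0, "ay": 0, "az": -0.36, "gripper": -0.3}, {"dx": 0.3, "dy": 0.8, "dz": 0, "ax": 0, "ay": 0, "az": -0.44, "gripper": -0.3}, {"dx": 0.317, "dy": 0.94, "dz": 0, "ax": 0, "ay": 0, "az": -0.5, "gripper": -0.3}]'

```text
time: 9.85
eef_pos: [0.4679, -0.257, 0.2725]
tcp_rot: [0.885, 0.466, -0.0, -0.001]
contact_force: [0.4, -0.6, 0.6]
opening: 0.348
finger_force: 0.0
```

Call:
jog_arm --increments '[{"dx": 0.06, "dy": 0.16, "dz": 0, "ax": 0, "ay": 0, "az": -0.09, "gripper": -0.3}, {"dx": 0.12, "dy": 0.32, "dz": 0, "ax": 0, "ay": 0, "az": -0.18, "gripper": -0.3}, {"dx": 0.18, "dy": 0.48, "dz": 0, "ax": 0, "ay": 0, "az": -0.27, "gripper": -0.3}, {"dx": 0.24, "dy": 0.64, "dz": 0, "ax": 0, "ay": 0, "az": -0.36, "gripper": -0.3}, {"dx": 0.3, "dy": 0.8, "dz": 0, "ax": 0, "ay": 0, "az": -0.44, "gripper": -0.3}, {"dx": 0.317, "dy": 0.94, "dz": 0, "ax": 0, "ay": 0, "az": -0.5, "gripper": -0.3}]'

```text
time: 10.45
eef_pos: [0.5058, -0.1444, 0.2725]
tcp_rot: [0.996, 0.092, -0.001, -0.001]
contact_force: [0.4, 0.5, -0.3]
opening: 0.351
finger_force: 0.0
```

Call:
jog_arm --increments '[{"dx": 0.1, "dy": 0.3, "dz": 0, "ax": 0, "ay": 0, "az": 0, "gripper": -0.3}, {"dx": 0.2, "dy": 0.6, "dz": 0, "ax": 0, "ay": 0, "az": 0, "gripper": -0.3}, {"dx": 0.317, "dy": 0.94, "dz": 0, "ax": 0, "ay": 0, "az": 0, "gripper": -0.3}, {"dx": 0.317, "dy": 0.94, "dz": 0, "ax": 0, "ay": 0, "az": 0, "gripper": -0.3}, {"dx": 0.317, "dy": 0.94, "dz": 0, "ax": 0, "ay": 0, "az": 0, "gripper": -0.3}, {"dx": 0.317, "dy": 0.94, "dz": 0, "ax": 0, "ay": 0, "az": 0, "gripper": -0.3}]'

```text
time: 11.05
eef_pos: [0.5435, -0.0333, 0.2733]
tcp_rot: [0.996, 0.094, -0.001, -0.0]
contact_force: [0.7, -0.4, 1.1]
opening: 0.349
finger_force: 0.0
```

Call:
jog_arm --increments '[{"dx": 0, "dy": 0, "dz": -0.2, "ax": 0, "ay": 0, "az": 0, "gripper": -0.3}, {"dx": 0, "dy": 0, "dz": -0.45, "ax": 0, "ay": 0, "az": 0, "gripper": -0.3}, {"dx": 0, "dy": 0, "dz": -0.6, "ax": 0, "ay": 0, "az": 0, "gripper": -0.3}, {"dx": 0, "dy": 0, "dz": -0.7, "ax": 0, "ay": 0, "az": 0, "gripper": -0.3}, {"dx": 0, "dy": 0, "dz": -0.78, "ax": 0, "ay": 0, "az": 0, "gripper": -0.3}, {"dx": 0, "dy": 0, "dz": -0.84, "ax": 0, "ay": 0, "az": 0, "gripper": -0.3}, {"dx": 0, "dy": 0, "dz": -0.86, "ax": 0, "ay": 0, "az": 0, "gripper": -0.3}, {"dx": 0, "dy": 0, "dz": -0.86, "ax": 0, "ay": 0, "az": 0, "gripper": -0.3}]'

```text
time: 11.85
eef_pos: [0.5442, -0.0329, 0.1714]
tcp_rot: [0.996, 0.094, 0.0, 0.0]
contact_force: [1.1, -0.1, 0.1]
opening: 0.344
finger_force: 0.0
```

```bash
python3 - <<'E'
from h import *
t=.1908
for a in(.15,.3,.45,.6,.75,.9,1.05,1.2,1.3):
    y=-70*np.sin(a)-6;z=70*np.cos(a)-70   # finger 9mm behind stub side: extra travel added by hand
    y=-70*np.sin(a)-9
    print(a,np.round(np.array([-np.sin(t)*y,np.cos(t)*y,z])/120,3))
E
```

```text
0.15 [ 0.031 -0.159 -0.007]
0.3 [ 0.047 -0.243 -0.026]
0.45 [ 0.062 -0.323 -0.058]
0.6 [ 0.077 -0.397 -0.102]
0.75 [ 0.09  -0.464 -0.157]
0.9 [ 0.101 -0.522 -0.221]
1.05 [ 0.11  -0.57  -0.293]
1.2 [ 0.117 -0.607 -0.372]
1.3 [ 0.121 -0.626 -0.427]
```

Call:
jog_arm --increments '[{"dx": 0.031, "dy": -0.159, "dz": -0.007, "ax": 0, "ay": 0, "az": 0, "gripper": -0.3}, {"dx": 0.047, "dy": -0.243, "dz": -0.026, "ax": 0, "ay": 0, "az": 0, "gripper": -0.3}, {"dx": 0.062, "dy": -0.323, "dz": -0.058, "ax": 0, "ay": 0, "az": 0, "gripper": -0.3}, {"dx": 0.077, "dy": -0.397, "dz": -0.102, "ax": 0, "ay": 0, "az": 0, "gripper": -0.3}, {"dx": 0.09, "dy": -0.464, "dz": -0.157, "ax": 0, "ay": 0, "az": 0, "gripper": -0.3}, {"dx": 0.101, "dy": -0.522, "dz": -0.221, "ax": 0, "ay": 0, "az": 0, "gripper": -0.3}, {"dx": 0.11, "dy": -0.57, "dz": -0.293, "ax": 0, "ay": 0, "az": 0, "gripper": -0.3}, {"dx": 0.117, "dy": -0.607, "dz": -0.372, "ax": 0, "ay": 0, "az": 0, "gripper": -0.3}, {"dx": 0.121, "dy": -0.62, "dz": -0.42, "ax": 0, "ay": 0, "az": 0, "gripper": -0.3}, {"dx": 0.121, "dy": -0.62, "dz": -0.42, "ax": 0, "ay": 0, "az": 0, "gripper": -0.3}]'

```text
time: 12.85
eef_pos: [0.5578, -0.1071, 0.1191]
tcp_rot: [0.996, 0.094, -0.001, -0.001]
contact_force: [0.1, -0.2, -0.3]
opening: 0.355
finger_force: 0.0
```

```bash
cat > catch.py <<'E'
from h import *
d=cam("scene");w=world(d);h=cv2.cvtColor(d["frame"],cv2.COLOR_BGR2HSV)
y=(h[...,0]>18)&(h[...,0]<32)&(h[...,1]>130)
p=w[y];p=p[(abs(p[:,0]-.56)<.08)&(abs(p[:,1]+.06)<.08)&(p[:,2]>.08)]
t=.1908;R=np.array([[np.cos(t),-np.sin(t)],[np.sin(t),np.cos(t)]])
q=(p[:,:2]-[.5832,-.0255])@R;k=q[:,0]<-.02
print(k.sum(),np.median(q[k],0),np.median(p[k,2]),np.arctan2(-np.median(q[k,1]),np.median(p[k,2])-.095))
E
python3 catch.py
```

```text
3 [-0.02829513 -0.03022647] 0.143629039930097 0.5561306990034254
```

Call:
jog_arm --increments '[{"dx": -0.01, "dy": 0.05, "dz": 0, "ax": 0, "ay": 0, "az": 0, "gripper": -0.1}, {"dx": -0.01, "dy": 0.05, "dz": 0, "ax": 0, "ay": 0, "az": 0, "gripper": -0.1}, {"dx": -0.01, "dy": 0.05, "dz": 0.3, "ax": 0, "ay": 0, "az": 0, "gripper": -0.1}, {"dx": -0.01, "dy": 0.05, "dz": 0.65, "ax": 0, "ay": 0, "az": 0, "gripper": -0.1}, {"dx": -0.01, "dy": 0.05, "dz": 1, "ax": 0, "ay": 0, "az": 0, "gripper": -0.1}]'

```text
time: 13.4
eef_pos: [0.557, -0.1006, 0.2421]
tcp_rot: [0.996, 0.095, -0.0, -0.0]
contact_force: [0.4, 0.8, 0.4]
opening: 0.45
finger_force: 0.0
```

```bash
python3 catch.py; python3 - <<'E'
from h import *
r=cam("scene")
cv2.imwrite("pics/p4.png",cv2.resize(r["frame"][90:245,240:440],None,fx=3,fy=3))
E
```

```text
26 [-0.03714083 -0.06240338] 0.12815543281374742 1.0824168891378465
```

View pics/p4.png

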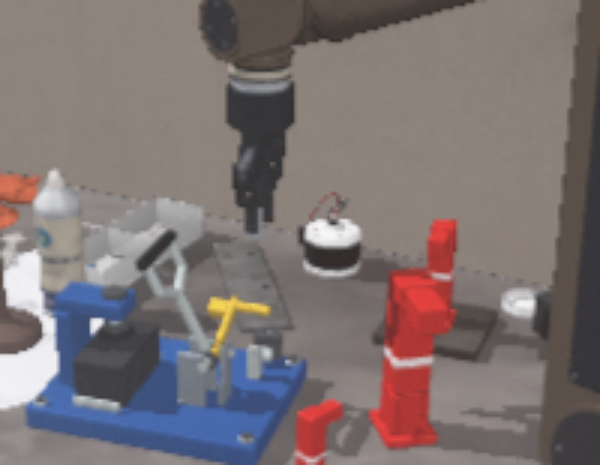

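The stub has gone over to (245,308), about 1.1 to 1.15 rad, which is marginal. I'll shut the fingers and press it further down from above.

Call:
jog_arm --increments '[{"dx": 0, "dy": 0, "dz": 0, "ax": 0, "ay": 0, "az": 0, "gripper": -1}, {"dx": 0, "dy": 0, "dz": -0.1, "ax": 0, "ay": 0, "az": 0, "gripper": -1}, {"dx": 0, "dy": 0, "dz": -0.3, "ax": 0, "ay": 0, "az": 0, "gripper": -1}, {"dx": 0, "dy": 0, "dz": -0.5, "ax": 0, "ay": 0, "az": 0, "gripper": -1}, {"dx": 0, "dy": 0, "dz": -0.65, "ax": 0, "ay": 0, "az": 0, "gripper": -1}, {"dx": 0, "dy": 0, "dz": -0.72, "ax": 0, "ay": 0, "az": 0, "gripper": -1}, {"dx": 0, "dy": 0, "dz": -0.77, "ax": 0, "ay": 0, "az": 0, "gripper": -1}, {"dx": 0, "dy": 0, "dz": -0.81, "ax": 0, "ay": 0, "az": 0, "gripper": -1}, {"dx": 0, "dy": 0, "dz": -0.84, "ax": 0, "ay": 0, "az": 0, "gripper": -1}, {"dx": 0, "dy": 0, "dz": -0.84, "ax": 0, "ay": 0, "az": 0, "gripper": -1}]'

```text
time: 14.5
eef_pos: [0.5574, -0.1011, 0.1399]
tcp_rot: [0.996, 0.094, 0.0, -0.0]
contact_force: [0.5, 0.2, 0.1]
opening: -0.0
finger_force: 0.0
```

Call:
jog_arm --increments '[{"dx": 0, "dy": 0, "dz": 0.2, "ax": 0, "ay": 0, "az": 0, "gripper": -1}, {"dx": 0, "dy": 0, "dz": 0.5, "ax": 0, "ay": 0, "az": 0, "gripper": 0.2}, {"dx": 0, "dy": 0, "dz": 0.8, "ax": 0, "ay": 0, "az": 0, "gripper": 0.2}, {"dx": 0, "dy": 0, "dz": 1, "ax": 0, "ay": 0, "az": 0, "gripper": 0.2}, {"dx": 0, "dy": 0, "dz": 1, "ax": 0, "ay": 0, "az": 0, "gripper": 0.2}]'

```text
time: 15.0
eef_pos: [0.5598, -0.1019, 0.2661]
tcp_rot: [0.996, 0.095, 0.005, 0.002]
contact_force: [1.8, -0.2, 1.4]
opening: 0.602
finger_force: 0.0
```

```bash
python3 catch.py; python3 - <<'E'
from h import *
# bar position from stored views, press frame
t=.1908;R=np.array([[np.cos(t),-np.sin(t)],[np.sin(t),np.cos(t)]])
for n in("scene0","top0"):
    d=dict(np.load(n+".npz"));w=world(d);p=w.reshape(-1,3);c=d["frame"].reshape(-1,3).astype(int).sum(1)
    q=(p[:,:2]-[.5832,-.0255])@R
    k=(abs(q[:,0]-.063)<.025)&(abs(q[:,1])<.06)&(p[:,2]>.19)&(p[:,2]<.24)&(c<200)
    print(n,k.sum(),q[k].min(0),q[k].max(0),np.median(q[k],0),np.median(p[k,2]),p[k,2].max())
E
```

```text
26 [-0.03608353 -0.06740342] 0.1120546170052586 1.3229744833936157
scene0 50 [ 0.05788629 -0.0419    ] [0.06648909 0.04662981] [0.06067106 0.01268894] 0.22064961526162596 0.22593587775876323
top0 54 [ 0.05577128 -0.04359131] [0.0689459  0.04370624] [0.0597322  0.00465603] 0.22041963750205673 0.2283310793062192
```

Call:
jog_arm --increments '[{"dx": 0, "dy": 0, "dz": 0.2, "ax": 0, "ay": 0, "az": 0.09, "gripper": 0.2}, {"dx": 0, "dy": 0, "dz": 0.4, "ax": 0, "ay": 0, "az": 0.18, "gripper": 0.2}, {"dx": 0.07, "dy": 0.07, "dz": 0.4, "ax": 0, "ay": 0, "az": 0.27, "gripper": 0.2}, {"dx": 0.2, "dy": 0.2, "dz": 0.4, "ax": 0, "ay": 0, "az": 0.36, "gripper": 0.2}, {"dx": 0.3, "dy": 0.3, "dz": 0.4, "ax": 0, "ay": 0, "az": 0.45, "gripper": 0.2}, {"dx": 0.4, "dy": 0.4, "dz": 0.4, "ax": 0, "ay": 0, "az": 0.54, "gripper": 0.2}, {"dx": 0.5, "dy": 0.5, "dz": 0.4, "ax": 0, "ay": 0, "az": 0.63, "gripper": 0.2}, {"dx": 0.6, "dy": 0.6, "dz": 0.4, "ax": 0, "ay": 0, "az": 0.72, "gripper": 0.2}, {"dx": 0.7, "dy": 0.7, "dz": 0.4, "ax": 0, "ay": 0, "az": 0.81, "gripper": 0.2}, {"dx": 0.717, "dy": 0.73, "dz": 0.4, "ax": 0, "ay": 0, "az": 0.9, "gripper": 0.2}]'

```text
time: 16.05
eef_pos: [0.6436, -0.0123, 0.3053]
tcp_rot: [0.693, 0.721, -0.001, -0.002]
contact_force: [-1.2, -0.2, 0.5]
opening: 0.6
finger_force: 0.0
```

Call:
jog_arm --increments '[{"dx": 0, "dy": 0, "dz": 0, "ax": 0, "ay": 0, "az": 0.09, "gripper": 0.2}, {"dx": 0, "dy": 0, "dz": 0, "ax": 0, "ay": 0, "az": 0.1, "gripper": 0.2}, {"dx": 0, "dy": 0, "dz": 0, "ax": 0, "ay": 0, "az": 0.1, "gripper": 0.2}, {"dx": 0, "dy": 0, "dz": 0, "ax": 0, "ay": 0, "az": 0.1, "gripper": 0.2}]'

```text
time: 16.45
eef_pos: [0.6431, -0.0137, 0.3071]
tcp_rot: [0.638, 0.77, -0.0, -0.001]
contact_force: [-0.4, 0.2, -0.3]
opening: 0.596
finger_force: 0.0
```

Call:
jog_arm --increments '[{"dx": 0.005, "dy": 0, "dz": -0.2, "ax": 0, "ay": 0, "az": 0, "gripper": 0.2}, {"dx": 0.005, "dy": 0, "dz": -0.4, "ax": 0, "ay": 0, "az": 0, "gripper": 0.2}, {"dx": 0.005, "dy": 0, "dz": -0.55, "ax": 0, "ay": 0, "az": 0, "gripper": 0.2}, {"dx": 0.005, "dy": 0, "dz": -0.65, "ax": 0, "ay": 0, "az": 0, "gripper": 0.2}, {"dx": 0.005, "dy": 0, "dz": -0.7, "ax": 0, "ay": 0, "az": 0, "gripper": 0.2}, {"dx": 0.005, "dy": 0, "dz": -0.7, "ax": 0, "ay": 0, "az": 0, "gripper": 0.2}]'

```text
time: 17.05
eef_pos: [0.6437, -0.0136, 0.2233]
tcp_rot: [0.637, 0.771, -0.0, -0.001]
contact_force: [0.6, 0.2, 0.6]
opening: 0.596
finger_force: 0.0
```

Call:
jog_arm --increments '[{"dx": 0, "dy": 0, "dz": 0, "ax": 0, "ay": 0, "az": 0, "gripper": -0.3}, {"dx": 0, "dy": 0, "dz": 0, "ax": 0, "ay": 0, "az": 0, "gripper": -0.6}, {"dx": 0, "dy": 0, "dz": 0, "ax": 0, "ay": 0, "az": 0, "gripper": -0.8}, {"dx": 0, "dy": 0, "dz": 0, "ax": 0, "ay": 0, "az": 0, "gripper": -1}, {"dx": 0, "dy": 0, "dz": 0, "ax": 0, "ay": 0, "az": 0, "gripper": -1}, {"dx": 0, "dy": 0, "dz": 0, "ax": 0, "ay": 0, "az": 0, "gripper": -1}, {"dx": 0, "dy": 0, "dz": 0, "ax": 0, "ay": 0, "az": 0, "gripper": -1}]' --force 40

```text
time: 17.75
eef_pos: [0.6457, -0.0135, 0.2261]
tcp_rot: [0.637, 0.771, 0.002, 0.002]
contact_force: [5.8, 1.4, 4.4]
opening: 0.167
finger_force: 39.3
```

```bash
python3 - <<'E'
import numpy as np
t=.1908
for s,(a0,n) in {"A":(0,8),"B":(.4,8)}.items():
    f=lambda a:np.array([145*np.sin(.45-a)*np.cos(t),145*np.sin(.45-a)*np.sin(t),145*np.cos(.45-a)])
    for i in range(1,9 if s=="A" else 11):
        a=a0+.05*i; print(s,round(a,2),np.round((f(a)-f(a0))/120,3))
E
```

```text
A 0.05 [-0.054 -0.01   0.025]
A 0.1 [-0.109 -0.021  0.047]
A 0.15 [-0.165 -0.032  0.066]
A 0.2 [-0.223 -0.043  0.083]
A 0.25 [-0.28  -0.054  0.096]
A 0.3 [-0.339 -0.065  0.107]
A 0.35 [-0.398 -0.077  0.114]
A 0.4 [-0.457 -0.088  0.119]
B 0.45 [-0.059 -0.011  0.002]
B 0.5 [-0.119 -0.023  0.   ]
B 0.55 [-0.178 -0.034 -0.005]
B 0.6 [-0.237 -0.046 -0.012]
B 0.65 [-0.295 -0.057 -0.023]
B 0.7 [-0.353 -0.068 -0.036]
B 0.75 [-0.41  -0.079 -0.052]
B 0.8 [-0.466 -0.09  -0.072]
B 0.85 [-0.521 -0.101 -0.094]
B 0.9 [-0.575 -0.111 -0.119]
```

Call:
jog_arm --increments '[{"dx": -0.054, "dy": -0.01, "dz": 0.025, "ax": 0, "ay": 0, "az": 0, "gripper": -1}, {"dx": -0.109, "dy": -0.021, "dz": 0.047, "ax": 0, "ay": 0, "az": 0, "gripper": -1}, {"dx": -0.165, "dy": -0.032, "dz": 0.066, "ax": 0, "ay": 0, "az": 0, "gripper": -1}, {"dx": -0.223, "dy": -0.043, "dz": 0.083, "ax": 0, "ay": 0, "az": 0, "gripper": -1}, {"dx": -0.28, "dy": -0.054, "dz": 0.096, "ax": 0, "ay": 0, "az": 0, "gripper": -1}, {"dx": -0.339, "dy": -0.065, "dz": 0.107, "ax": 0, "ay": 0, "az": 0, "gripper": -1}, {"dx": -0.398, "dy": -0.077, "dz": 0.114, "ax": 0, "ay": 0, "az": 0, "gripper": -1}, {"dx": -0.457, "dy": -0.088, "dz": 0.119, "ax": 0, "ay": 0, "az": 0, "gripper": -1}]'

```text
time: 18.55
eef_pos: [0.5923, -0.0239, 0.2421]
tcp_rot: [0.637, 0.771, 0.004, 0.005]
contact_force: [6.8, 2.4, 8.5]
opening: 0.172
finger_force: 39.1
```

```bash
python3 catch.py
```

```text
26 [-0.03607459 -0.06629792] 0.11389997376998073 1.293086479742941
```

Call:
jog_arm --increments '[{"dx": -0.059, "dy": -0.011, "dz": 0.015, "ax": 0, "ay": 0, "az": 0, "gripper": -1}, {"dx": -0.119, "dy": -0.023, "dz": 0.02, "ax": 0, "ay": 0, "az": 0, "gripper": -1}, {"dx": -0.178, "dy": -0.034, "dz": 0.015, "ax": 0, "ay": 0, "az": 0, "gripper": -1}, {"dx": -0.237, "dy": -0.046, "dz": 0.008, "ax": 0, "ay": 0, "az": 0, "gripper": -1}, {"dx": -0.295, "dy": -0.057, "dz": -0.003, "ax": 0, "ay": 0, "az": 0, "gripper": -1}, {"dx": -0.353, "dy": -0.068, "dz": -0.016, "ax": 0, "ay": 0, "az": 0, "gripper": -1}, {"dx": -0.41, "dy": -0.079, "dz": -0.032, "ax": 0, "ay": 0, "az": 0, "gripper": -1}, {"dx": -0.466, "dy": -0.09, "dz": -0.052, "ax": 0, "ay": 0, "az": 0, "gripper": -1}, {"dx": -0.521, "dy": -0.101, "dz": -0.074, "ax": 0, "ay": 0, "az": 0, "gripper": -1}, {"dx": -0.575, "dy": -0.111, "dz": -0.099, "ax": 0, "ay": 0, "az": 0, "gripper": -1}]'

```text
time: 19.6
eef_pos: [0.524, -0.0372, 0.2308]
tcp_rot: [0.637, 0.77, 0.005, 0.005]
contact_force: [10.4, 2.7, 1.0]
opening: 0.166
finger_force: 39.4
```

Call:
jog_arm --increments '[{"dx": -0.02, "dy": -0.004, "dz": -0.01, "ax": 0, "ay": 0, "az": 0, "gripper": -1}, {"dx": -0.04, "dy": -0.008, "dz": -0.02, "ax": 0, "ay": 0, "az": 0, "gripper": -1}, {"dx": -0.04, "dy": -0.008, "dz": -0.02, "ax": 0, "ay": 0, "az": 0, "gripper": -1}]'

```text
time: 19.9
eef_pos: [0.5228, -0.0375, 0.2301]
tcp_rot: [0.638, 0.77, 0.009, 0.009]
contact_force: [17.8, 7.1, 7.8]
opening: 0.169
finger_force: 40.3
```

Call:
jog_arm --increments '[{"dx": -0.02, "dy": -0.004, "dz": -0.01, "ax": 0, "ay": 0, "az": 0, "gripper": -1}, {"dx": -0.02, "dy": -0.004, "dz": -0.01, "ax": 0, "ay": 0, "az": 0, "gripper": -1}, {"dx": -0.02, "dy": -0.004, "dz": -0.01, "ax": 0, "ay": 0, "az": 0, "gripper": -1}, {"dx": -0.02, "dy": -0.004, "dz": -0.01, "ax": 0, "ay": 0, "az": 0, "gripper": -1}]'

```text
time: 20.3
eef_pos: [0.5223, -0.0376, 0.23]
tcp_rot: [0.638, 0.77, 0.011, 0.012]
contact_force: [22.3, 8.5, 9.0]
opening: 0.168
finger_force: 40.4
```

```bash
python3 catch.py; python3 - <<'E'
from h import *
r=cam("scene")
cv2.imwrite("pics/p5.png",cv2.resize(r["frame"][110:260,230:430],None,fx=4,fy=4))
E
```

```text
27 [-0.03604155 -0.06640295] 0.11364333166084839 1.297082465111095
```

View pics/p5.png

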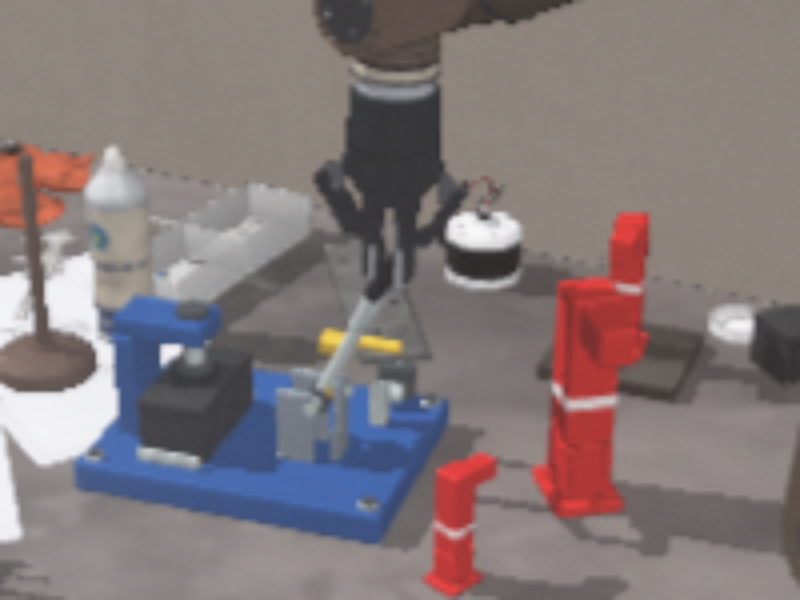

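The lever is held forward at its stop at (375,290), the clamp pad is down on the heat sink at (195,370), the catch is over at (360,342), and the lock-out stands on the pad at (630,290). Handing in.

```bash
python3 -c "from plant import job; print(job.sign_off())"
```

```text
the job is handed in; nothing more can be done
None
```

I handed the job in at about 20 s with all the steps done: the lock-out stands upright in the middle of the pad, the catch is flipped over to about 1.3 rad, and the lever is held at its stop with the clamp pad on the heat sink; the sign-off returned no verdict.

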